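# Put together the tiered pastry stand

### The job

Put the counter's pastry stand together from the bottom up, one piece at a time: on the foot that is fixed to the counter set the largest loose tier, on that the middle one, then the smallest, and last the knob on top. Each piece must sit fully home on the spigot below it, level, and be let go; leave the loaf on its board alone.

Things in the scene. Friction and masses are not known exactly. Their poses are not given: they have to be found in the camera images.
- base: fixed foot of the stand, to the robot's left or right: the widest light wooden disc, 170 mm diameter, 12 mm thick. On its middle an upright dark steel post, 44 mm diameter, from 12 to 58 mm above the origin (its shoulder); above that a bright tapered spigot to 68 mm (24 mm wide at foot, 16 at tip). Origin: underside centre, on the counter; z up.
- large: largest loose tier: light wooden disc 150 mm diameter, 12 mm thick, 300 g, standing post up. On its middle an upright dark steel post, 44 mm diameter, from 12 to 58 mm above the origin (its shoulder); above that a bright tapered spigot to 68 mm (24 mm wide at foot, 16 at tip). Underside recess 30 mm wide, 12 deep, drops over a spigot. Origin: underside centre; z up.
- medium: middle loose tier: light wooden disc 120 mm diameter, 12 mm thick, 240 g, standing post up. On its middle an upright dark steel post, 44 mm diameter, from 12 to 58 mm above the origin (its shoulder); above that a bright tapered spigot to 68 mm (24 mm wide at foot, 16 at tip). Underside recess 30 mm wide, 12 deep, drops over a spigot. Origin: underside centre; z up.
- small: smallest loose tier: light wooden disc 90 mm diameter, 12 mm thick, 190 g, standing post up. On its middle an upright dark steel post, 44 mm diameter, from 12 to 58 mm above the origin (its shoulder); above that a bright tapered spigot to 68 mm (24 mm wide at foot, 16 at tip). Underside recess 30 mm wide, 12 deep, drops over a spigot. Origin: underside centre; z up.
- knob: loose top knob: light wooden plug 55 mm tall, 60 g, standing upright, no spigot. Foot flange 48 mm diameter, 12 mm high, tapering over 4 mm to an upright round grip 36 mm diameter from 16 to 46 mm above the origin, then a rounded top. Underside recess 30 mm wide, 12 deep, drops over a spigot. Origin: underside centre; z up.
- base_top (a point): on the axis of the fixed foot, at its post's shoulder: 58 mm above that piece's origin, 10 mm below its spigot's tip. The next piece's underside centre comes to rest here (the fit has 3 mm play each way); z up
- large_top (a point): on the axis of the largest tier, at its post's shoulder: 58 mm above that piece's origin, 10 mm below its spigot's tip. The next piece's underside centre comes to rest here (the fit has 3 mm play each way); z up
- medium_top (a point): on the axis of the middle tier, at its post's shoulder: 58 mm above that piece's origin, 10 mm below its spigot's tip. The next piece's underside centre comes to rest here (the fit has 3 mm play each way); z up
- small_top (a point): on the axis of the smallest tier, at its post's shoulder: 58 mm above that piece's origin, 10 mm below its spigot's tip. The next piece's underside centre comes to rest here (the fit has 3 mm play each way); z up
- loaf: bystander: round brown loaf, 144 mm diameter, 85 mm tall, loose on a fixed 190 mm square dark board, 18 mm thick, across the counter from the foot. Origin: underside centre. (A 110 mm tall jar at the robot's left and a brush beyond the work are out of the way.)

How it is judged (in metres and radians):
On the way, in this order (a step that is already met when the one before it is completed fails the run):
1. the largest tier sits fully home on the fixed foot (horizontal distance between large and base_top below 0.008 m and z of large in the frame of base_top between -0.004 and 0.004 m and angle between large's own z axis and vertical below 0.07 rad), for 0.2 s.
2. the middle tier sits fully home on the largest tier (horizontal distance between medium and large_top below 0.008 m and z of medium in the frame of large_top between -0.004 and 0.004 m and angle between medium's own z axis and vertical below 0.07 rad), for 0.2 s.
3. the smallest tier sits fully home on the middle tier (horizontal distance between small and medium_top below 0.008 m and z of small in the frame of medium_top between -0.004 and 0.004 m and angle between small's own z axis and vertical below 0.07 rad), for 0.2 s.
4. the knob sits fully home on the smallest tier (horizontal distance between knob and small_top below 0.008 m and z of knob in the frame of small_top between -0.004 and 0.004 m and angle between knob's own z axis and vertical below 0.07 rad), for 0.2 s.
At the end, for the whole second after the job is handed in: From the counter up: foot, largest, middle, smallest tier, knob; each loose piece's underside centre within 8 mm sideways and 4 mm in height of the shoulder point of the piece below, axis within 0.07 rad of vertical, all at rest (under 0.02 m/s, 0.2 rad/s) (all of step 1 and all of step 2 and all of step 3 and all of step 4 and linear speed of each of large, medium, small, knob below 0.02 m/s and angular speed of each of large, medium, small, knob below 0.2 rad/s); the robot touches nothing.
It fails at once if the loaf is disturbed (moved more than 25 mm) (distance of loaf from where it was at the start of the episode above 0.025 m).
It also fails if it takes over 106 s, if anything falls off the work surface, if the arm or the gripper's body presses on something with over 40 N, if the wrist force passes 120 N, or if a joint passes its speed limit or range.

### The arm

A 6-joint arm with a two-finger parallel gripper is mounted at the origin on the work surface. World frame = base frame: x ahead of the robot, y to its left, z up, the work surface at z = 0. Lengths are in m, angles in degrees, forces in N, time in s.
With the tool pointing down it reaches from about 0.375 to 0.9 m from the base axis. Payload 3.1 kg.
Tool frame: the origin (TCP) lies on the centre line of the jaws, within the pads' length; the fingertips stand 22 mm ahead of it and the grasp point (between the pads) lies 3 mm ahead of it; z points along the fingers, y is the line along which they close (so a half turn about z gives the same grasp; the last joint's range is limited). The gripper opens to 87 mm and grips with 3 to 60 N. Pads are 19 mm wide; open, the fingers measure 117 mm over their backs; the gripper's body (75 mm by 190 mm) begins 51 mm behind the grasp point.
Start: joints at [64.887, 30.224, 82.088, -0, 67.689, -10.227], TCP at [0.161, 0.604, 0.245] pointing down, gripper open.
Joint ranges: [-176.69, 176.69], [-43.24, 126.21], [12.49, 139.97], [-82, 262], [0, 151.66], [-163.58, 163.58]. Speed limits (degrees/s): [159.86, 159.86, 180, 180, 180, 180].

### API

Orientations are given as a 3x3 rotation matrix whose columns are the frame's x, y, z axes.
In Python, from rig import * gives the robot as it stands.
- The arm moves only by the shell command python3 -m jog 'ROWS'. ROWS is text: rows parted by semicolons, each of 7 numbers parted by spaces: the shift along the tool's x, y, z in mm, then the turn, a rotation vector about the tool's x, y, z in rad, then the finger opening in mm, from 0 to 87. In form: tx ty tz ax ay az fingers; .... A call has 1 to 12 rows; each row shifts and turns the commanded pose from where the row before left it, along the tool's axes as they then stand; what a row does not reach is not made up. A row lasts 1/8 s, in which the tool goes at most 62.5 mm and 10.7 degrees, less where a joint would pass 70% of its speed; a pose out of reach is approached as far as the arm can. A call with a gripper value outside its range is refused whole. The fingers move at their own pace and stop on an object; the grip force is fixed at half the most. Time passes only in rows, so rows that do not move let the fingers close. It gives the time, the measured TCP pose, the force, the opening and the grip force at its end, in the units of the state.
- read_state(): the state, without advancing time (a new reading comes with each control period).
- capture(name): name is "scene" or "top" or "wrist"; returns a dict with "color" (400x640x3 uint8, red, green, blue), "camera_matrix" (3x3 intrinsics, pixels), "distortion" ([k1, k2, p1, p2, k3] as OpenCV has them; the pictures are not rectified), "R" (3x3) and "t" (3): a world point X has camera coordinates R X + t. Camera axes: x right, y down, z forward; pixel columns grow to the right and rows downward; lengths in m; the calibration is good to about 2 mm. A picture is of the moment at which its call begins. There is no depth.
- hand_in(): hands the job in; it is judged then, once.
Trained networks look in the newest picture that a camera, given by its name, has taken for a name from the list of things; names that differ only in an ending like _2 or _b are one class to them, and where a whole thing is asked for, a point or a joint stands for the part that bears it (a point fixed in the world has none). Each returns a list of dicts, best first, with "conf" (0 to 1); they miss things now and then, are a little off and sometimes report something else, mostly with a low value. They report only what shows in the picture. A call takes as long as a camera call.
- find_in(camera, target): "at" ([x, y, z] in m, in world coordinates, good to about 4 mm: the middle of the surface that is visible of it).
- trace(camera, target): "pixels" (400x640 bool, what is visible of it).
- place_of(camera, target): "at" ([x, y, z] in m, in world coordinates, good to about 4 mm: a listed point, or the origin of a listed thing).
The state is a dict: "time_s": time; "joint_positions": joint angles; "qvel": joint speeds; "tau": joint torques, N m; "position": TCP position; "tcp_rot": TCP orientation; "force": force on the tool from outside, world axes, zero at the start; "moment": the same for the moment, N m; "opening": opening from 0.0 (shut) to 1.0 (fully open); "grasp_force": force on a finger pad.
Only numpy, scipy, OpenCV 4.12 (cv2) and the standard library are available. Lean on these libraries where they do the work, as an engineer would, in place of code of your own. Each camera call takes 0.05 s, during which the arm holds its last target. There are 200 camera calls.

## Working session

There is one attempt and no reset: what is moved stays moved. The work goes in short steps, Python scripts to look and compute and a shell command to move; the robot and the scene stay as the last step left them, time stands still between calls to the robot, and variables do not carry over. Pictures are saved under pics/ and viewed, at most 14 in all, crops included, and the job is handed in when it is done.

```bash
ls; mkdir -p pics; cat > h.py <<'E'
from rig import *
import numpy as np, cv2
def snap(cam,name):
    c=capture(cam); cv2.imwrite(f'pics/{name}.png',c['color'][:,:,::-1]); return c
E
python3 - <<'E'
from h import *
s=read_state(); print(s['time_s'],s['position'],np.round(s['tcp_rot'],3).tolist(),s['opening'])
for cam in('scene','top'):
    c=snap(cam,cam+'0'); print(cam,np.round(-c['R'].T@c['t'],3))
    for n in('base','large','medium','small','knob','loaf'):
        print(n,[(np.round(d['at'],4).tolist(),round(d['conf'],2)) for d in place_of(cam,n)[:2]])
E
```

```text
pics
0.0 [0.16022094 0.60341944 0.24357697] [[-0.966, 0.257, -0.001], [0.257, 0.966, -0.002], [0.0, -0.002, -1.0]] 1.0031055343865443
scene [ 0.966 -0.422  0.893]
base [([0.4822, 0.3365, -0.0005], 0.74)]
large [([0.4302, -0.1441, 0.0002], 0.84)]
medium [([0.4634, 0.0972, 0.0021], 0.97)]
small [([0.6541, -0.1475, 0.0016], 0.66)]
knob [([0.6447, 0.1317, 0.0052], 0.65)]
loaf [([0.4848, -0.3647, 0.0211], 0.75)]
top [ 0.363 -0.016  0.956]
base [([0.4874, 0.3426, -0.0011], 0.82)]
large [([0.4316, -0.1497, -0.0008], 0.61)]
medium [([0.4629, 0.0985, 0.0003], 0.95)]
small [([0.65, -0.1455, -0.0029], 0.59)]
knob [([0.6546, 0.1339, 0.0032], 0.78)]
loaf []
```

View pics/scene0.png

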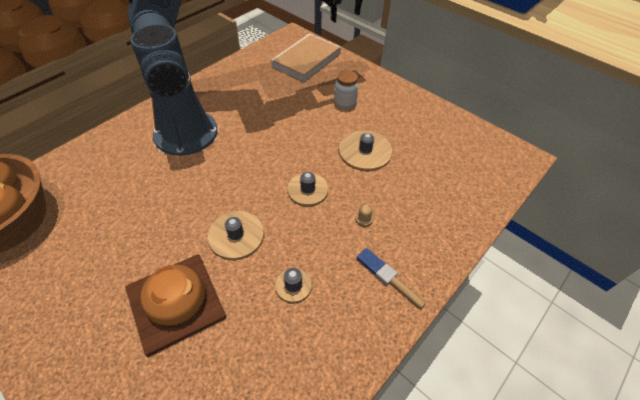

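View pics/top0.png

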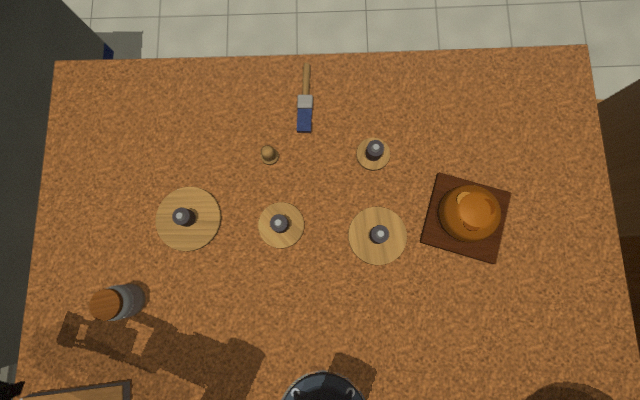

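The pictures agree with the detections. Base is at top (188,218) and scene (366,150); large is at top (378,236); medium (281,225); small (374,153); knob (269,154). The loaf is at the right. Next I refine each piece by fitting its silhouette in both views, with z left free.

```bash
cat >> h.py <<'E'
from scipy.optimize import minimize
PROF=lambda D:[[(D/2,0),(D/2,12)],[(22,12),(22,58)],[(12,58),(8,68)]]
P={'base':PROF(170),'large':PROF(150),'medium':PROF(120),'small':PROF(90),
 'knob':[[(24,0),(24,12)],[(24,12),(18,16)],[(18,16),(18,46),(14,52),(7,55)]]}
A=np.linspace(0,2*np.pi,48,endpoint=False)
def render(c,n,p,k=4):
    m=np.zeros((400*k,640*k),np.uint8); rv=cv2.Rodrigues(c['R'])[0]
    for seg in P[n]:
        pts=np.array([[r*np.cos(a),r*np.sin(a),z] for r,z in seg for a in A])/1e3+p
        uv=cv2.projectPoints(pts,rv,c['t'],c['camera_matrix'],np.array(c['distortion']))[0].reshape(-1,2)
        uv=np.clip((uv+.5)*k-.5,-3000,6000)
        cv2.fillConvexPoly(m,cv2.convexHull((uv*16).round().astype(np.int32)),255,shift=4)
    return cv2.resize(m,(640,400),interpolation=cv2.INTER_AREA)/255.
def fit(views,n,p0,zfix=None):
    # views: list of (cam dict, mask)
    f=lambda q:sum(np.abs(render(c,n,np.array([q[0],q[1],q[2] if zfix is None else zfix]))-m).sum()/m.sum() for c,m in views)
    x0=np.array(p0,float); S=np.vstack([x0]+[x0+d for d in np.eye(3)*.006])
    r=minimize(f,x0,method='Nelder-Mead',options=dict(initial_simplex=S,xatol=1e-4,fatol=1e-4,maxfev=110))
    return r.x,r.fun/len(views)
def fitcams(cams,n,p0,**k):
    V=[]
    for cam,c in cams.items():
        t=trace(cam,n)
        if t: V.append((c,t[0]['pixels'].astype(float)))
    return fit(V,n,p0,**k)
E
python3 - <<'E'
from h import *
C={k:capture(k) for k in('scene','top')}
G=dict(base=(.485,.34,0),large=(.431,-.147,0),medium=(.463,.098,0),small=(.652,-.146,0),knob=(.65,.133,0))
for n,g in G.items():
    a=fitcams(C,n,g); print(n,np.round(a[0],4),round(a[1],3), [np.round(fitcams({k:C[k]},n,g,zfix=0.)[0][:2],4).tolist() for k in C])
E
```

```text
base [ 0.4844  0.3426 -0.0008] 0.042 [[0.4841, 0.3421], [0.4849, 0.3424]]
large [ 0.4304 -0.1471 -0.0035] 0.059 [[0.4294, -0.1452], [0.4302, -0.147]]
medium [ 0.4621  0.1    -0.0017] 0.038 [[0.4627, 0.1], [0.4613, 0.0998]]
small [ 0.648  -0.1456 -0.0007] 0.043 [[0.6477, -0.146], [0.648, -0.1455]]
knob [ 0.6499  0.1308 -0.0008] 0.058 [[0.65, 0.1303], [0.6496, 0.1306]]
```

```bash
python3 -m jog '-40 0 0 0 0 -0.13 87; -50 0 0 0 0 -0.13 87; -50 0 0 0 0 0 87; -50 -20 0 0 0 0 87; -50 -50 0 0 0 0 87; -30 -50 0 0 0 0 87; 0 -50 0 0 0 0 87; 0 -50 0 0 0 0 87; 0 -50 0 0 0 0 87; 0 -50 0 0 0 0 87; 0 -50 0 0 0 0 87; 0 0 0 0 0 0 87'
cat >> h.py <<'E'
def st():
    s=read_state(); print(round(s['time_s'],2),'pos',np.round(s['position'],4),'R',np.round(s['tcp_rot'],3).tolist(),'op',round(s['opening'],3),'gf',np.round(s['grasp_force'],1),'F',np.round(s['force'],1)); return s
def delta(target):
    s=st(); print('tool mm',np.round(s['tcp_rot'].T@(np.array(target)-s['position'])*1e3,1))
E
python3 -c "
from h import *
delta((.430,-.147,.245))"
```

```text
time_s: 3.3
position: [0.4229, 0.2205, 0.2447]
tcp_rot: [[-1.0, 0.005, -0.001], [0.005, 1.0, -0.001], [0.001, -0.001, -1.0]]
force: [0.3, 1.0, 0.0]
opening: 1.0
grasp_force: 0.0
3.3 pos [0.4229 0.2205 0.2447] R [[-1.0, 0.005, -0.001], [0.005, 1.0, -0.001], [0.001, -0.001, -1.0]] op 1.0 gf 0.0 F [0.3 1.  0. ]
tool mm [-8.800e+00 -3.675e+02 -1.000e-01]
```

```bash
python3 -m jog '-7 -50 0 0 0 0 87; 0 -50 0 0 0 0 87; 0 -50 0 0 0 0 87; 0 -50 0 0 0 0 87; 0 -50 0 0 0 0 87; 0 -50 0 0 0 0 87; 0 -40 20 0 0 0 87; 0 -28 20 0 0 0 87;0 0 0 0 0 0 87;0 0 0 0 0 0 87' >/dev/null
python3 - <<'E'
from h import *
c=snap('wrist','w1'); a=fitcams({'wrist':c},'large',(.430,-.147,0),zfix=0.); print(np.round(a[0],4),a[1])
delta((.430,-.147,.12))
print(-c['R'].T@c['t'],c['R'][2])
E
```

```text
[ 0.4313 -0.1486  0.0021] 0.012471409654508247
4.65 pos [ 0.4305 -0.1438  0.2051] R [[-1.0, -0.002, 0.001], [-0.002, 1.0, -0.0], [-0.001, -0.0, -1.0]] op 1.002 gf 0.0 F [ 0.4 -0.6  0.2]
tool mm [ 0.6 -3.2 85.1]
[ 0.36407343 -0.1458827   0.34601762] [ 2.45344697e-01 -2.42921517e-04 -9.69435877e-01]
```

View pics/w1.png

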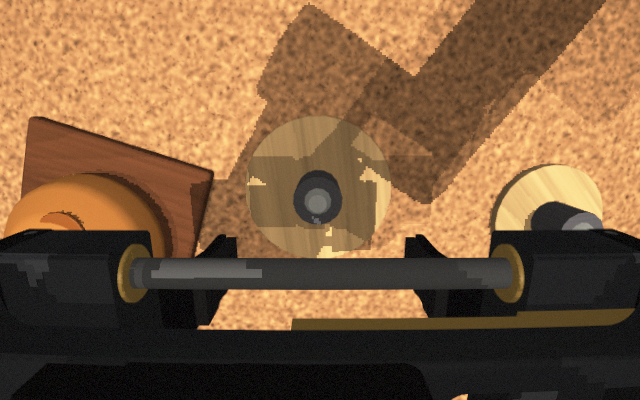

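Wrist picture: the large tier's post is at (317,197), midway between the fingers (237 and 405). The fit agrees with the fixed cameras to within 2 mm. I'll descend and grip.

```bash
python3 -m jog '-1 -5 40 0 0 0 87; 0 0 40 0 0 0 87; 0 0 40 0 0 0 87; 0 0 25 0 0 0 87; 0 0 15 0 0 0 87; 0 0 6 0 0 0 87; 0 0 0 0 0 0 87; 0 0 0 0 0 0 40;0 0 0 0 0 0 40;0 0 0 0 0 0 40;0 0 0 0 0 0 40;0 0 0 0 0 0 40'
```

```text
time_s: 6.15
position: [0.4307, -0.1494, 0.0386]
tcp_rot: [[-1.0, 0.001, -0.001], [0.001, 1.0, 0.001], [0.001, 0.001, -1.0]]
force: [0.8, 3.7, 2.6]
opening: 0.521
grasp_force: 1.8
```

```bash
python3 -m jog '0 0 0 0 0 0 30; 0 0 0 0 0 0 30;0 0 0 0 0 0 30; 0 0 -5 0 0 0 30; 0 0 -15 0 0 0 30; 0 0 -30 0 0 0 30; 0 0 -40 0 0 0 30; 0 0 -40 0 0 0 30; 0 0 -20 0 0 0 30; 0 0 0 0 0 0 30'
```

```text
time_s: 7.4
position: [0.4321, -0.151, 0.1899]
tcp_rot: [[-1.0, -0.0, 0.004], [-0.0, 1.0, -0.003], [-0.004, -0.003, -1.0]]
force: [1.4, 0.5, -3.0]
opening: 0.5
grasp_force: 30.0
```

```bash
python3 -m jog '0 20 0 0 0 0 30; -5 40 0 0 0 0 30; -5 48 0 0 0 0 30; -6 48 0 0 0 0 30; -6 48 0 0 0 0 30; -6 48 0 0 0 0 30; -6 48 0 0 0 0 30; -6 48 0 0 0 0 30; -6 48 0 0 0 0 30; -6 48 0 0 0 0 30; 0 30 0 0 0 0 30; 0 15 0 0 0 0 30' >/dev/null
python3 -m jog '0 4 0 0 0 0 30;0 0 0 0 0 0 30;0 0 0 0 0 0 30' >/dev/null
python3 - <<'E'
from h import *
c=snap('wrist','w2'); s=st(); p=s['position']
t=trace('wrist','large')[0]['pixels']; print(t.sum())
V=[(c,t.astype(float))]
a=fit(V,'large',p+[0,0,-.039]); print('held',np.round(a[0],4),a[1], np.round((a[0]-p)*1e3,1))
for cam in('top','scene'):
    c=snap(cam,cam+'2'); tt=trace(cam,'base'); print(cam,[(d['conf'],d['pixels'].sum()) for d in tt])
E
```

```text
9.32 pos [0.4831 0.342  0.1886] R [[-1.0, 0.001, -0.0], [0.001, 1.0, -0.0], [0.0, -0.0, -1.0]] op 0.501 gf 30.0 F [ 0.2 -0.1 -2.5]
33545
held [0.4792 0.3399 0.1043] 0.35872433576202883 [ -4.   -2.1 -84.3]
top [(0.75, np.int64(1522)), (0.34, np.int64(1401))]
scene [(0.56, np.int64(1647))]
```

View pics/w2.png

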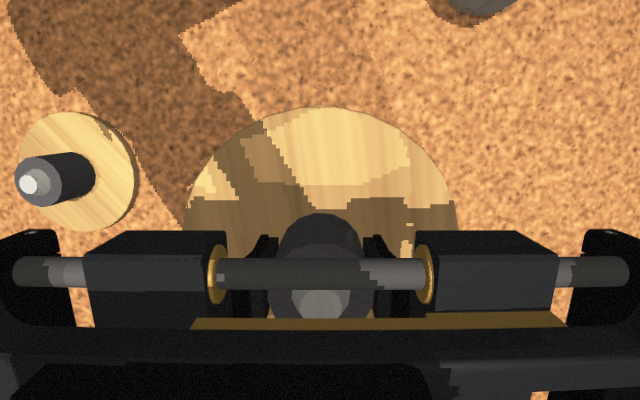

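Wrist picture: the tier is held level and symmetric between the fingers, with its disc arc topping at (322,106) and sides at (183,228) and (457,225). I'll fit only that arc for the in-hand offset, and compare with the predicted base position.

```bash
cat >> h.py <<'E'
def held(n,r=225):
    """offset (mm, world) of held piece's origin from the TCP, from the part of it seen above row r"""
    c=capture('wrist'); p=read_state()['position']; m=trace('wrist',n)[0]['pixels'].astype(float)[:r]
    f=lambda q:np.abs(render(c,n,p+np.array(q)/1e3)[:r]-m).sum()/m.sum()
    S=np.array([[0,0,-39.],[5,0,-39],[0,5,-39],[0,0,-33]])
    a=minimize(f,S[0],method='Nelder-Mead',options=dict(initial_simplex=S,xatol=.1,fatol=1e-4,maxfev=110))
    g=lambda q:f([q[0],q[1],-39.]); b=minimize(g,S[0][:2],method='Nelder-Mead',options=dict(initial_simplex=S[:3,:2],xatol=.1,fatol=1e-4,maxfev=80))
    print('held',np.round(a.x,1),round(a.fun,4),'z fixed',np.round(b.x,1),round(b.fun,4))
E
python3 -c "
from h import *
held('large')"
```

```text
held [  0.9  -2.1 -39.6] 0.0061 z fixed [ 0.9 -2.1] 0.0064
```

```bash
python3 -m jog '-1 1 25 0 0 0 30; 0 0 30 0 0 0 30; 0 0 17 0 0 0 30; 0 0 5 0 0 0 30; 0 0 4 0 0 0 30; 0 0 3 0 0 0 30; 0 0 2 0 0 0 30; 0 0 2 0 0 0 30; 0 0 2 0 0 0 30; 0 0 1 0 0 0 30; 0 0 0 0 0 0 30'
```

```text
time_s: 11.05
position: [0.484, 0.3441, 0.0975]
tcp_rot: [[-1.0, -0.0, -0.0], [-0.0, 1.0, -0.0], [0.0, -0.0, -1.0]]
force: [-0.6, -0.2, -2.8]
opening: 0.499
grasp_force: 30.0
```

```bash
python3 -m jog '0 0 1 0 0 0 30; 0 0 1 0 0 0 30; 0 0 0 0 0 0 30'
```

```text
time_s: 11.42
position: [0.4842, 0.3442, 0.0966]
tcp_rot: [[-1.0, -0.0, 0.001], [-0.0, 1.0, 0.0], [-0.001, 0.0, -1.0]]
force: [-2.5, -0.7, 5.3]
opening: 0.5
grasp_force: 30.0
```

Contact came at the seated height (force rose by about 8 N). I'll release and rise.

```bash
python3 -m jog '0 0 0 0 0 0 87; 0 0 0 0 0 0 87; 0 0 0 0 0 0 87; 0 0 0 0 0 0 87; 0 0 0 0 0 0 87; 0 0 -15 0 0 0 87; 0 0 -30 0 0 0 87; 0 0 -40 0 0 0 87; 0 -20 -40 0 0 0 87; 4 -48 0 0 0 0 87; 6 -48 0 0 0 0 87; 6 -48 0 0 0 0 87' >/dev/null;  python3 -m jog '6 -48 0 0 0 0 87; 0 -30 0 0 0 0 87; 0 0 0 0 0 0 87; 0 0 0 0 0 0 87' >/dev/null
python3 - <<'E'
from h import *
C={k:snap(k,k+'3') for k in('scene','top')}
print('large',[(np.round(fitcams({k:C[k]},'large',(.484,.343,.058))[0],4)) for k in C], np.round(fitcams(C,'large',(.484,.343,.058))[0],4))
c=snap('wrist','w3'); a=fitcams({'wrist':c},'medium',(.462,.1,0),zfix=0.); print(np.round(a[0],4),a[1])
delta((.462,.1,.039))
E
```

```text
large [array([0.4726, 0.3616, 0.0383]), array([  39.1511,  189.4972, -341.3851])] [ 0.4853  0.3855 -0.0252]
[0.4626 0.0984 0.001 ] 0.02132920922707647
13.82 pos [0.462  0.1026 0.2205] R [[-1.0, -0.001, -0.0], [-0.001, 1.0, 0.0], [0.0, 0.0, -1.0]] op 0.999 gf 0.0 F [ 0.3  0.1 -0.1]
tool mm [-1.000e-01 -2.600e+00  1.815e+02]
```

View pics/scene3.png

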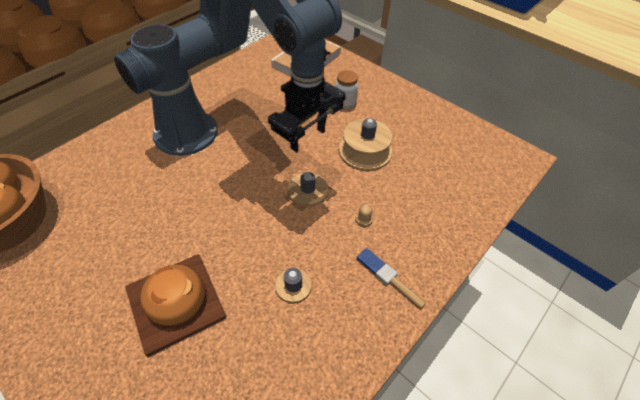

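Scene: the large tier sits on the foot, its disc at (367,135), level. The top-camera trace was poor because the arm hides it. I'll check numerically with a constrained fit, then take the medium.

```bash
python3 -m jog '-1 -3 40 0 0 0 87; 0 0 45 0 0 0 87; 0 0 45 0 0 0 87; 0 0 30 0 0 0 87; 0 0 15 0 0 0 87; 0 0 6 0 0 0 87; 0 0 0 0 0 0 87; 0 0 0 0 0 0 30; 0 0 0 0 0 0 30; 0 0 0 0 0 0 30; 0 0 0 0 0 0 30;0 0 0 0 0 0 30'; python3 -m jog '0 0 0 0 0 0 30; 0 0 0 0 0 0 30; 0 0 -5 0 0 0 30; 0 0 -20 0 0 0 30; 0 0 -40 0 0 0 30; 0 0 -45 0 0 0 30; 0 0 -45 0 0 0 30; 0 0 -25 0 0 0 30; 0 0 0 0 0 0 30; 0 0 0 0 0 0 30'
python3 - <<'E'
from h import *
held('medium')
for k in ('scene','top'):
    c=capture(k)
    print(k,[np.round(d['at'],4).tolist()+[round(d['conf'],2)] for d in place_of(k,'large')+place_of(k,'large_top')])
    for t in trace(k,'large'):
        m=t['pixels'].astype(float); a=fit([(c,m)],'large',(.484,.343,.058)); print(m.sum(),t['conf'],np.round(a[0],4),a[1])
E
```

```text
time_s: 15.32
position: [0.463, 0.0992, 0.0396]
tcp_rot: [[-1.0, 0.0, 0.0], [0.0, 1.0, 0.0], [-0.0, 0.0, -1.0]]
force: [-0.0, 3.1, -0.2]
opening: 0.516
grasp_force: 1.4
time_s: 16.58
position: [0.4618, 0.0991, 0.2184]
tcp_rot: [[-1.0, -0.0, -0.003], [-0.0, 1.0, -0.0], [0.003, -0.0, -1.0]]
force: [0.3, 0.4, -2.4]
opening: 0.498
grasp_force: 30.0
held [  0.1  -2.  -40.5] 0.0072 z fixed [ 0.1 -1.9] 0.009
scene [[0.4861, 0.3447, 0.0605, 0.64], [0.4833, 0.342, 0.1175, 0.78], [0.6472, 0.1361, 0.0036, 0.62], [0.4858, 0.3399, -0.0036, 0.15]]
1461.0 0.61 [0.4852 0.3435 0.059 ] 0.029064165022614108
top [[0.4803, -0.3654, 0.0131, 0.19], [0.4845, 0.3434, 0.1191, 0.79]]
421.0 0.69 [  71.4572  124.0132 -280.2385] 1.0002980764752456
```

Large is home, measured at (0.485, 0.3435, 0.059). Now carry the medium over.

```bash
python3 -m jog '0 20 0 0 0 0 30; -4 45 0 0 0 0 30; -5 48 0 0 0 0 30; -5 48 0 0 0 0 30; -5 45 0 0 0 0 30; -4 25 0 0 0 0 30; 0 13 0 0 0 0 30; 0 0 0 0 0 0 30; 0 0 0 0 0 0 30' >/dev/null
python3 -c "
from h import *
delta((.485,.3435,.155))
held('medium')"
```

```text
18.2 pos [0.4856 0.342  0.2193] R [[-1.0, 0.0, -0.001], [0.0, 1.0, -0.001], [0.001, -0.001, -1.0]] op 0.5 gf 30.0 F [-0.6 -0.5 -2.8]
tool mm [ 0.6  1.6 64.3]
held [ -0.1  -2.1 -41.4] 0.0091 z fixed [-0.1 -2. ] 0.012
```

```bash
python3 -m jog '0 1 20 0 0 0 30; 0 0 20 0 0 0 30; 0 0 8 0 0 0 30; 0 0 4 0 0 0 30; 0 0 3 0 0 0 30; 0 0 3 0 0 0 30; 0 0 2 0 0 0 30; 0 0 2 0 0 0 30; 0 0 1 0 0 0 30; 0 0 0 0 0 0 30;0 0 0 0 0 0 30'
```

```text
time_s: 19.68
position: [0.4861, 0.3442, 0.1566]
tcp_rot: [[-1.0, -0.0, 0.0], [-0.0, 1.0, 0.0], [-0.0, 0.0, -1.0]]
force: [-0.3, -1.0, -2.5]
opening: 0.497
grasp_force: 30.0
```

```bash
python3 -m jog '0 0 1 0 0 0 30; 0 0 1 0 0 0 30; 0 0 0 0 0 0 30'
```

```text
time_s: 20.05
position: [0.4862, 0.3442, 0.1556]
tcp_rot: [[-1.0, -0.0, 0.001], [-0.0, 1.0, 0.0], [-0.001, 0.0, -1.0]]
force: [-1.7, -0.8, 5.6]
opening: 0.501
grasp_force: 30.0
```

Seated at the expected height. Release, then go to the small tier.

```bash
python3 -m jog '0 0 0 0 0 0 87; 0 0 0 0 0 0 87; 0 0 0 0 0 0 87; 0 0 0 0 0 0 87; 0 0 0 0 0 0 87; 0 0 -15 0 0 0 87; 0 0 -30 0 0 0 87; 0 0 -40 0 0 0 87; -5 -20 0 0 0 0 87; -16 -48 0 0 0 0 87; -16 -48 0 0 0 0 87; -16 -48 0 0 0 0 87' >/dev/null;  python3 -m jog '-16 -48 0 0 0 0 87; -16 -48 0 0 0 0 87;-16 -48 0 0 0 0 87;-16 -48 0 0 0 0 87;-16 -48 0 0 0 0 87;-16 -48 10 0 0 0 87;-12 -35 20 0 0 0 87; 0 0 0 0 0 0 87; 0 0 0 0 0 0 87' >/dev/null
python3 - <<'E'
from h import *
c=snap('wrist','w4'); a=fitcams({'wrist':c},'small',(.648,-.146,0),zfix=0.); print(np.round(a[0],4),a[1])
delta((.648,-.146,.039))
for n,z in(('large',.058),('medium',.116)):
  for k in ('scene','top'):
    c=snap(k,k+'4')
    for t in trace(k,n):
        m=t['pixels'].astype(float); a=fit([(c,m)],n,(.485,.343,z)); print(n,k,m.sum(),t['conf'],np.round(a[0],4),a[1])
E
```

```text
[ 0.6483 -0.1476  0.0049] 0.03144590703414233
22.77 pos [ 0.6467 -0.1418  0.2101] R [[-1.0, -0.001, -0.0], [-0.001, 1.0, 0.0], [0.0, 0.0, -1.0]] op 1.005 gf 0.0 F [ 0. -0.  0.]
tool mm [ -1.3  -4.3 171.1]
large scene 862.0 0.78 [ 0.2755  0.674  -0.3411] 0.4864428369955871
```

View pics/scene4.png

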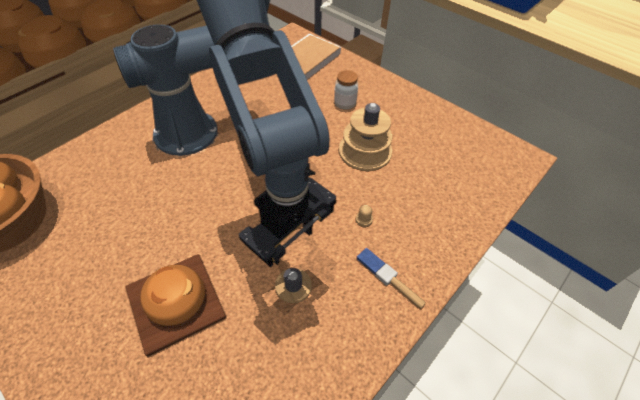

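The stack stands level, with the medium disc at (371,122). Take the small tier.

```bash
python3 -m jog '-1 -4 40 0 0 0 87; 0 0 45 0 0 0 87; 0 0 40 0 0 0 87; 0 0 25 0 0 0 87; 0 0 15 0 0 0 87; 0 0 6 0 0 0 87; 0 0 0 0 0 0 87; 0 0 0 0 0 0 30; 0 0 0 0 0 0 30; 0 0 0 0 0 0 30; 0 0 0 0 0 0 30;0 0 0 0 0 0 30'; python3 -m jog '0 0 0 0 0 0 30; 0 0 0 0 0 0 30; 0 0 -5 0 0 0 30; 0 0 -20 0 0 0 30; 0 0 -40 0 0 0 30; 0 0 -45 0 0 0 30; 0 0 -45 0 0 0 30; 0 0 -45 0 0 0 30; 0 0 -30 0 0 0 30; 0 0 -10 0 0 0 30; 0 0 0 0 0 0 30'
python3 - <<'E'
from h import *
held('small')
for k in ('scene','top'):
    c=capture(k)
    print(k,[np.round(d['at'],4).tolist()+[round(d['conf'],2)] for d in place_of(k,'medium')+place_of(k,'medium_top')+place_of(k,'large')])
    for t in trace(k,'medium'):
        m=t['pixels'].astype(float); a=fit([(c,m)],'medium',(.485,.343,.116)); print(m.sum(),t['conf'],np.round(a[0],4),a[1])
E
```

```text
time_s: 24.68
position: [0.6481, -0.1468, 0.0386]
tcp_rot: [[-1.0, -0.0, -0.0], [-0.0, 1.0, 0.0], [0.0, 0.0, -1.0]]
force: [-0.8, 1.6, 1.4]
opening: 0.519
grasp_force: 0.8
time_s: 26.05
position: [0.6479, -0.1468, 0.2792]
tcp_rot: [[-1.0, -0.0, 0.001], [-0.0, 1.0, -0.0], [-0.001, -0.0, -1.0]]
force: [0.4, 0.6, -1.8]
opening: 0.5
grasp_force: 30.0
held [  1.3  -2.2 -37. ] 0.0106 z fixed [ 1.4 -2.2] 0.0117
scene [[0.4836, 0.3408, 0.1168, 0.64], [0.4846, 0.3436, 0.1722, 0.63], [0.4852, 0.3465, 0.0619, 0.65]]
1010.0 0.88 [0.4741 0.365  0.0948] 0.04144049699087556
276.0 0.64 [ -38.1396  186.5383 -244.3421] 1.0002273373117363
3036.0 0.22 [ -38.1396  186.5383 -244.3421] 1.0000206670283396
top [[0.4797, -0.3656, 0.0146, 0.64]]
```

```bash
python3 -m jog '6 20 0 0 0 0 30; 16 45 0 0 0 0 30; 16 48 0 0 0 0 30; 16 48 0 0 0 0 30; 16 48 0 0 0 0 30; 16 48 0 0 0 0 30; 16 48 0 0 0 0 30; 16 48 0 0 0 0 30; 16 48 0 0 0 0 30; 15 45 0 0 0 0 30; 9 28 0 0 0 0 30; 5 16 0 0 0 0 30' >/dev/null; python3 -m jog '0 0 0 0 0 0 30; 0 0 0 0 0 0 30' >/dev/null
python3 - <<'E'
from h import *
delta((.485,.344,.213))
held('small')
c=snap('scene','scene5')
print([np.round(d['at'],4).tolist()+[round(d['conf'],2)] for d in place_of('scene','medium')+place_of('scene','medium_top')])
for t in trace('scene','medium')[:1]:
        m=t['pixels'].astype(float); a=fit([(c,m)],'medium',(.485,.343,.116),zfix=.116); print(m.sum(),t['conf'],np.round(a[0],4),a[1])
E
```

```text
28.4 pos [0.4852 0.3423 0.2786] R [[-1.0, 0.0, 0.0], [0.0, 1.0, -0.001], [-0.0, -0.001, -1.0]] op 0.502 gf 30.0 F [ 0.5  0.2 -2. ]
tool mm [ 0.2  1.8 65.6]
held [  0.5  -1.7 -38.4] 0.0132 z fixed [ 0.6 -1.6] 0.0135
[[0.4834, 0.3446, 0.1184, 0.96], [0.4831, 0.3419, 0.1721, 0.75]]
976.0 0.8 [0.4871 0.3451 0.1153] 0.10109289617486339
```

View pics/scene5.png

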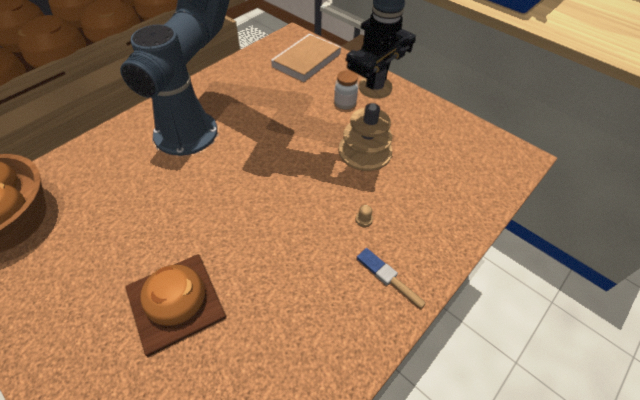

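The small tier is held at (376,85), right above the medium's spigot at (372,112). Lower it.

```bash
python3 -m jog '0 2 20 0 0 0 30; 0 0 20 0 0 0 30; 0 0 8 0 0 0 30; 0 0 4 0 0 0 30; 0 0 3 0 0 0 30; 0 0 3 0 0 0 30; 0 0 2 0 0 0 30; 0 0 2 0 0 0 30; 0 0 1 0 0 0 30; 0 0 1 0 0 0 30;0 0 0 0 0 0 30'
```

```text
time_s: 30.08
position: [0.485, 0.3451, 0.2145]
tcp_rot: [[-1.0, -0.0, -0.0], [-0.0, 1.0, -0.0], [0.0, -0.0, -1.0]]
force: [0.2, 0.5, -1.7]
opening: 0.5
grasp_force: 30.0
```

```bash
python3 -m jog '0 0 1 0 0 0 30; 0 0 1 0 0 0 30; 0 0 0 0 0 0 30'
```

```text
time_s: 30.45
position: [0.4851, 0.3452, 0.2126]
tcp_rot: [[-1.0, -0.0, 0.0], [-0.0, 1.0, 0.0], [-0.0, 0.0, -1.0]]
force: [-0.2, -0.5, -1.1]
opening: 0.498
grasp_force: 30.0
```

```bash
python3 -m jog '0 0 1 0 0 0 30; 0 0 0 0 0 0 30'
```

```text
time_s: 30.7
position: [0.4852, 0.3452, 0.2126]
tcp_rot: [[-1.0, -0.0, 0.001], [-0.0, 1.0, 0.0], [-0.001, 0.0, -1.0]]
force: [-2.3, -1.1, 4.3]
opening: 0.498
grasp_force: 30.0
```

Seated at 0.174. Release and go to the knob.

```bash
python3 -m jog '0 0 0 0 0 0 87; 0 0 0 0 0 0 87; 0 0 0 0 0 0 87; 0 0 0 0 0 0 87; 0 0 0 0 0 0 87; 0 0 -15 0 0 0 87; 0 0 -30 0 0 0 87; 0 0 -40 0 0 0 87; -10 -15 0 0 0 0 87; -30 -40 0 0 0 0 87; -30 -40 0 0 0 0 87; -30 -40 20 0 0 0 87' >/dev/null;  python3 -m jog '-30 -40 30 0 0 0 87; -25 -25 30 0 0 0 87; -10 -12 20 0 0 0 87; 0 0 0 0 0 0 87; 0 0 0 0 0 0 87' >/dev/null
python3 - <<'E'
from h import *
c=snap('wrist','w6'); a=fitcams({'wrist':c},'knob',(.65,.131,0),zfix=0.); print(np.round(a[0],4),a[1])
delta((.65,.131,.040))
c=snap('scene','scene6')
for n in('large','medium','small'): print([np.round(d['at'],4).tolist()+[round(d['conf'],2)] for d in place_of('scene',n)+place_of('scene',n+'_top')])
E
```

```text
[0.6496 0.129  0.0034] 0.022760358623736234
32.92 pos [0.6499 0.1346 0.1981] R [[-1.0, -0.002, 0.002], [-0.002, 1.0, 0.0], [-0.002, 0.0, -1.0]] op 1.0 gf 0.0 F [0.2 0.5 0.6]
tool mm [  0.2  -3.7 158.1]
[[0.4836, 0.3454, 0.0611, 0.74], [0.4822, 0.3417, 0.1163, 0.71]]
[[0.4823, 0.3448, 0.1187, 0.46], [0.4823, 0.3421, 0.1702, 0.53]]
[[0.4858, 0.342, 0.1788, 0.55], [0.4841, 0.3427, 0.2337, 0.51]]
```

View pics/scene6.png

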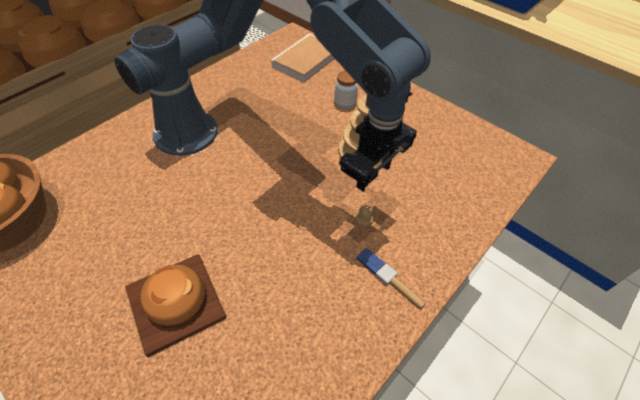

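View pics/w6.png

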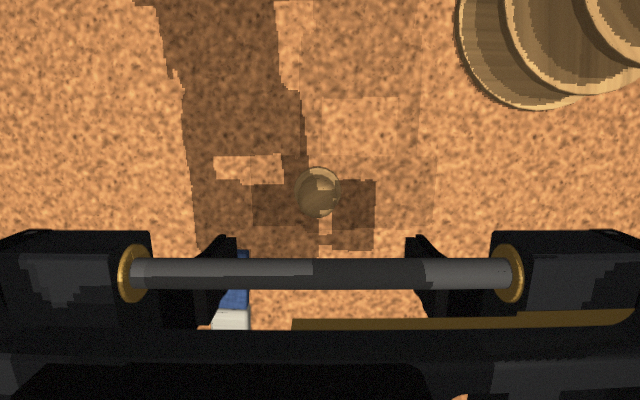

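The scene shows the stack level behind the hand; the wrist shows the knob at (317,192), between the fingers. Grip the knob.

```bash
python3 -m jog '0 -4 40 0 0 0 87; 0 0 40 0 0 0 87; 0 0 38 0 0 0 87; 0 0 20 0 0 0 87; 0 0 13 0 0 0 87; 0 0 6 0 0 0 87; 0 0 0 0 0 0 87; 0 0 0 0 0 0 25; 0 0 0 0 0 0 25; 0 0 0 0 0 0 25; 0 0 0 0 0 0 25;0 0 0 0 0 0 25'; python3 -m jog '0 0 0 0 0 0 25; 0 0 0 0 0 0 25; 0 0 0 0 0 0 25'
```

```text
time_s: 34.78
position: [0.6501, 0.1292, 0.0396]
tcp_rot: [[-1.0, -0.0, 0.0], [-0.0, 1.0, 0.0], [-0.0, 0.0, -1.0]]
force: [-0.2, 0.5, -0.4]
opening: 0.519
grasp_force: 0.0
time_s: 35.15
position: [0.65, 0.1293, 0.0395]
tcp_rot: [[-1.0, -0.0, -0.0], [-0.0, 1.0, 0.0], [0.0, 0.0, -1.0]]
force: [-0.3, 0.8, 0.1]
opening: 0.402
grasp_force: 30.0
```

```bash
python3 -m jog '0 0 -5 0 0 0 25; 0 0 -20 0 0 0 25; 0 0 -40 0 0 0 25; 0 0 -45 0 0 0 25; 0 0 -45 0 0 0 25; 0 0 -45 0 0 0 25; 0 0 -45 0 0 0 25; 0 0 -30 0 0 0 25; 0 0 -10 0 0 0 25; 0 0 0 0 0 0 25' >/dev/null
python3 -m jog '10 14 0 0 0 0 25; 30 40 0 0 0 0 25; 35 43 0 0 0 0 25; 35 43 0 0 0 0 25; 30 40 0 0 0 0 25; 17 22 0 0 0 0 25; 8 13 0 0 0 0 25; 0 0 0 0 0 0 25; 0 0 0 0 0 0 25' >/dev/null
python3 - <<'E'
from h import *
delta((.485,.3445,.272)); held('knob',400)
c=snap('wrist','w7'); c=snap('scene','scene7')
print([np.round(d['at'],4).tolist()+[round(d['conf'],2)] for d in place_of('scene','knob')+place_of('scene','small_top')])
E
```

```text
37.52 pos [0.4856 0.3434 0.3241] R [[-1.0, 0.001, -0.0], [0.001, 1.0, -0.001], [0.0, -0.001, -1.0]] op 0.405 gf 30.0 F [-0.3  0.2 -0.6]
tool mm [ 0.6  1.1 52.1]
held [  0.7  -1.6 -40.7] 0.6058 z fixed [-0.1 -1.6] 0.6196
[[0.4861, 0.3445, 0.2867, 0.79], [0.4827, 0.3466, 0.2317, 0.7]]
```

View pics/scene7.png

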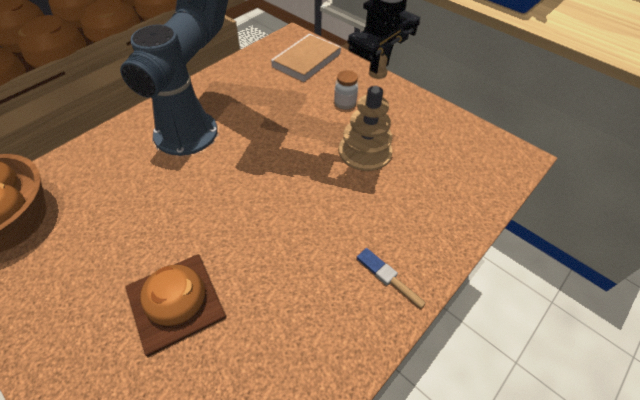

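View pics/w7.png

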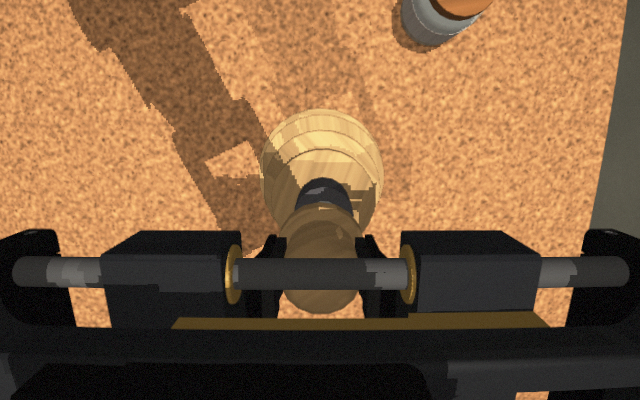

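The knob at (379,65) hangs straight above the small tier's spigot at (375,92), and the wrist view shows knob (320) and post (323) in line. Lower it.

```bash
python3 -m jog '0 1 20 0 0 0 25; 0 0 12 0 0 0 25; 0 0 6 0 0 0 25; 0 0 4 0 0 0 25; 0 0 3 0 0 0 25; 0 0 2 0 0 0 25; 0 0 2 0 0 0 25; 0 0 1 0 0 0 25;0 0 0 0 0 0 25'; python3 -m jog '0 0 1 0 0 0 25; 0 0 0 0 0 0 25'
```

```text
time_s: 38.95
position: [0.485, 0.3451, 0.2746]
tcp_rot: [[-1.0, -0.0, 0.0], [-0.0, 1.0, -0.0], [-0.0, -0.0, -1.0]]
force: [-0.3, 0.8, -1.5]
opening: 0.405
grasp_force: 30.0
time_s: 39.2
position: [0.485, 0.3451, 0.2735]
tcp_rot: [[-1.0, -0.0, -0.0], [-0.0, 1.0, -0.0], [0.0, -0.0, -1.0]]
force: [-0.0, 1.2, -0.9]
opening: 0.4
grasp_force: 30.0
```

```bash
python3 -m jog '0 0 1 0 0 0 25; 0 0 1 0 0 0 25; 0 0 0 0 0 0 25'
```

```text
time_s: 39.58
position: [0.485, 0.3451, 0.2715]
tcp_rot: [[-1.0, -0.0, -0.0], [-0.0, 1.0, -0.0], [0.0, -0.0, -1.0]]
force: [0.4, 0.7, 0.2]
opening: 0.406
grasp_force: 30.0
```

```bash
python3 -m jog '0 0 1 0 0 0 25; 0 0 0 0 0 0 25'
```

```text
time_s: 39.83
position: [0.4852, 0.3452, 0.2714]
tcp_rot: [[-1.0, -0.0, 0.001], [-0.0, 1.0, 0.0], [-0.001, 0.0, -1.0]]
force: [-1.2, -0.5, 4.6]
opening: 0.405
grasp_force: 30.0
```

Contact at the home height (0.2714 − 0.0395 = 0.232). Release and withdraw.

```bash
python3 -m jog '0 0 0 0 0 0 87; 0 0 0 0 0 0 87; 0 0 0 0 0 0 87; 0 0 0 0 0 0 87; 0 0 0 0 0 0 87; 0 0 0 0 0 0 87; 0 0 -10 0 0 0 87; 0 0 -30 0 0 0 87; 0 0 -40 0 0 0 87; 0 -40 0 0 0 0 87; 0 -50 0 0 0 0 87; 0 -50 0 0 0 0 87' >/dev/null;  python3 -m jog '0 -50 0 0 0 0 87; 0 -30 0 0 0 0 87; 0 0 0 0 0 0 87; 0 0 0 0 0 0 87; 0 0 0 0 0 0 87'
python3 - <<'E'
from h import *
c=snap('scene','scene8'); cv2.imwrite('pics/crop8.png',cv2.resize(c['color'][60:190,300:440,::-1],None,fx=4,fy=4))
for n in('large','medium','small','knob'): print(n,[np.round(d['at'],4).tolist()+[round(d['conf'],2)] for d in place_of('scene',n)])
E
```

```text
time_s: 41.95
position: [0.485, 0.1262, 0.3507]
tcp_rot: [[-1.0, -0.002, 0.0], [-0.002, 1.0, 0.0], [-0.0, 0.0, -1.0]]
force: [-0.1, 0.1, -0.1]
opening: 1.0
grasp_force: 0.0
large [[0.4846, 0.3477, 0.0585, 0.8]]
medium [[0.4845, 0.3426, 0.1186, 0.92], [0.4858, 0.3447, 0.0596, 0.29]]
small [[0.4904, 0.3453, 0.1765, 0.88]]
knob [[0.4847, 0.3455, 0.233, 0.55]]
```

View pics/crop8.png

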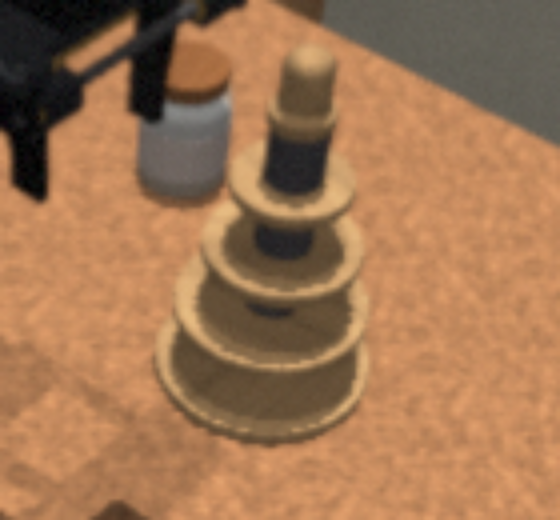

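The crop shows all four pieces stacked level, the knob home at (305,110) with no bright spigot showing, and the gripper clear.

```bash
python3 -c "
from rig import *
print(hand_in())"
```

```text
the job is handed in; nothing more can be done
None
```

The pastry stand is assembled on the foot (large, medium, small, knob), the last camera check put every piece at its home height and level, and the job is handed in at about 42 s of the 106 s allowed, with no verdict returned.

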